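Open the measuring chamber and load the blue standard

TASK

Get the white bench colour meter ready for its check: slide the orange thumb latch on its front deck to the left (as seen from the robot) so that the sprung grey cover pops fully open, then stand the blue calibration standard upright on the round black stage disc inside the chamber, wholly on the disc. Set it down gently, do not drop it in, and leave the cover open and the standard released.

Things in the scene. Friction and masses are not known exactly. Their poses are not given: they have to be found in the camera images.
- thumb_latch (a point): Top centre of the orange latch: 18 (x) x 12 (y) mm, 20 mm tall, on the flat deck (75 mm up) of the fixed white meter. Axes: x to the chamber and hinge, y the way it slides, z up. Push along +y: 16 mm to its stop, cover free after 10; spring 1.5 to 4 N returns it. Deck clear for 50 mm on its -y side. On +x a tongue (12 mm high) runs out to 34 mm; cover's catch tab starts at 24 mm, cover at 36 mm.
- cover (a joint): Angle (rad) of the flat dark grey cover, 150 mm wide, 126 mm from hinge to front edge, 8 mm thick, top 83 mm above the table when shut. 0: shut, held by the latch; 1.85: fully open, leaning back past upright. Hinged on the chamber's far (+x) side, 162 mm along +x from the latch. Once released it springs up by itself in about a second and stays open.
- stage (a point): Centre of the black stage disc (84 mm across) on the flat chamber floor, 33 mm above the table, hidden under the shut cover, 100 mm along +x from the latch; same axes as the latch. The chamber is an open well centred here, 118 mm (x) by 130 mm (y) inside and 42 mm deep (rim 75 mm above the table). The hinge line lies 62 mm along +x.
- blue_standard_mid (a point): Centre of the blue standard, a loose upright cylinder 44 mm in diameter, 36 mm tall, about 90 g, with a small white disc in its top, standing on the table; the point is 18 mm above its underside, z is its axis. A like yellow one, not wanted, stands near it towards base +y or -y, at least 80 mm centre to centre.
Mind the look-alikes: they are no part of the job. Of the things like the part that bears blue_standard_mid, leave any that is green or red; of the rest the smaller one is meant.

How it is judged:
On the way:
1. the cover has sprung fully open (value of joint cover above 1.5 rad), for 0.2 s.
At the end, for the whole second after the job is handed in: The cover is open by more than 1.5 rad, and the blue standard stands at rest and upright (within 10 degrees) on the chamber floor, its axis within 22 mm of the centre of the black disc (value of joint cover above 1.5 rad and horizontal distance between blue_standard_mid and stage below 0.022 m and z of blue_standard_mid in the frame of stage between 0.014 and 0.022 m and angle between blue_standard_mid's own z axis and vertical below 0.17 rad and linear speed of blue_standard below 0.02 m/s); the robot touches nothing.
It fails at once if the blue standard is dropped into the chamber (it moves faster than 0.6 m/s while over the disc and less than 40 mm above it) (horizontal distance between blue_standard_mid and stage below 0.05 m and z of blue_standard_mid in the frame of stage below 0.058 m and linear speed of blue_standard above 0.6 m/s).
It also fails if it takes over 58 s, if anything falls off the work surface, if the arm or the gripper's body presses on something with over 40 N, if the wrist force passes 120 N, or if a joint passes its speed limit or range.

ROBOT

A 7-joint arm with a two-finger parallel gripper is mounted at the origin on the work surface. World frame = base frame: x ahead of the robot, y to its left, z up, the work surface at z = 0. Lengths are in m, angles in rad, forces in N, time in s.
With the tool pointing down it reaches from about 0.425 to 0.875 m from the base axis. Payload 8.4 kg.
Tool frame: the origin (TCP) lies midway between the tips of the shut fingers; the grasp point (between the pads) lies 19 mm behind it; z points along the fingers, x is the direction in which the jaws open and shut, and the axes are right-handed (so a half turn about z gives the same grasp; the last joint's range is limited). The gripper opens to 85 mm and grips with 20 to 120 N. Pads are 22 mm wide; open, the fingers measure 114 mm over their backs; the gripper's body (76 mm by 85 mm) begins 54 mm behind the grasp point. The pads swing forward as they close: fully open they stand 13 mm farther back than shut.
Start: joints at [-1.363, 0.333, 0.04, 1.465, -0.013, 1.343, -0.059], TCP at [0.196, 0.62, 0.231] pointing down, gripper open.
Joint ranges: [-2.58, 2.58], [-0.38, 2.09], [-1.3, 1.39], [0.25, 2.4], [-1.5, 4.64], [0.08, 2.09], [-2.65, 2.65]. Speed limits (rad/s): [2.22, 2.22, 2.79, 2.79, 3.14, 3.14, 3.14].

INTERFACE

Orientations are given as a 3x3 rotation matrix whose columns are the frame's x, y, z axes.
In Python, from cell import manip gives the robot as it stands.
- The arm moves only by the shell command python3 -m jog 'ROWS' [OPENING] [FORCE]. ROWS is JSON, a list of rows, each a list of 4 numbers: the shift along the tool's x, y, z in m, then the turn about the tool's z in rad. A call has exactly 8 rows; each row is the pose to reach, as a shift and turn from the pose measured when the call began, along the tool's axes at that moment; what a row does not reach only later rows make up. A row lasts 1/10 s, in which the tool goes at most 50 mm and 8.59 degrees, less where a joint would pass 70% of its speed; a pose out of reach is approached as far as the arm can. A call with a gripper value outside its range is refused whole. OPENING is the opening, from 0 (shut) to 1 (fully open), set as the call begins (- or left out, the last holds). The fingers move at their own pace and stop on an object; FORCE is the grip in N (left out, the last holds). Time passes only in rows, so rows that repeat a pose let the fingers close, or fill a call up. It gives the time, the measured TCP pose, the force and the opening at its end, in the units of the state.
- manip.read_state(): the state, without advancing time (a new reading comes with each control period).
- manip.snapshot(name): name is "scene" or "top" or "wrist"; returns the picture (384x512x3 uint8, red, green, blue); there is no depth.
- manip.camera_model(name): a dict with "fx", "fy", "cx", "cy" (pixels), "xyz" and "attitude" of the camera in the world. Camera axes: x right, y up, looking along -z (the intrinsics and any distortion apply to the point x, -y, -z); pixel columns grow to the right and rows downward; lengths in m; the calibration is good to about 2 mm. A picture is of the moment at which its call begins: read the wrist's pose just before it. camera_model takes no time and is no camera call; for the wrist camera it gives the pose at the moment of the call.
- manip.close_job(): hands the job in, once; it reports no verdict.
The state is a dict: "clock": time; "joint_pos": joint angles; "joint_velocities": joint speeds; "effort": joint torques, N m; "tool_pos": TCP position; "tool_rot": TCP orientation; "contact_force": force on the tool from outside, world axes, zero at the start; "moment": the same for the moment, N m; "width": finger opening in m.
Only numpy, scipy, OpenCV 4.12 (cv2) and the standard library are available. Lean on these libraries where they do the work, as an engineer would, in place of code of your own. Each camera call takes 0.05 s, during which the arm holds its last target.

## Working session

There is one attempt and no reset: what is moved stays moved. The work goes in short steps, Python scripts to look and compute and a shell command to move; the robot and the scene stay as the last step left them, time stands still between calls to the robot, and variables do not carry over. Pictures are saved under pics/ and viewed, and the job is handed in when it is done.

```bash
ls; mkdir -p pics
python3 - <<'E'
from cell import manip
import cv2
s=manip.read_state();print(s['clock'],s['tool_pos'],s['tool_rot'],s['width'])
for n in ["scene","top","wrist"]:
    m=manip.camera_model(n);print(n,m)
    cv2.imwrite(f'pics/a_{n}.png',manip.snapshot(n)[:,:,::-1])
E
```

```text
pics
0.0 [0.19618755 0.61919744 0.23039852] [[ 3.02003568e-01  9.53306705e-01 -4.13899844e-04]
 [ 9.53305393e-01 -3.02003840e-01 -1.58363225e-03]
 [-1.63468659e-03  8.36896381e-05 -9.99998660e-01]] 0.08568598440747908
scene {'fx': 471.23788517351284, 'fy': 471.23788517351284, 'cx': 254.6447726499456, 'cy': 189.27790822050403, 'xyz': array([1.03749306, 0.58875286, 0.67203953]), 'attitude': array([[-0.75274573, -0.41102802,  0.51422742],
       [ 0.65799867, -0.49384022,  0.56847127],
       [ 0.02028856,  0.76627528,  0.64219201]])}
top {'fx': 494.1404185774188, 'fy': 494.1404185774188, 'cx': 266.0098246988184, 'cy': 185.04489095476092, 'xyz': array([0.49425751, 0.06116757, 1.20517056]), 'attitude': array([[-0.02036399,  0.99729179, -0.07067108],
       [-0.99960622, -0.02167419, -0.01782226],
       [-0.01930573,  0.07028032,  0.99734045]])}
wrist {'fx': 283.64888765405954, 'fy': 283.64888765405954, 'cx': 255.61238411712108, 'cy': 191.45600469382575, 'xyz': array([0.12873   , 0.639309  , 0.37339331]), 'attitude': array([[ 3.02785191e-01, -9.17156142e-01, -2.59124949e-01],
       [ 9.53058498e-01,  2.91152805e-01,  8.31236650e-02],
       [-7.92424225e-04, -2.72129849e-01,  9.62260213e-01]])}
```

View pics/a_top.png

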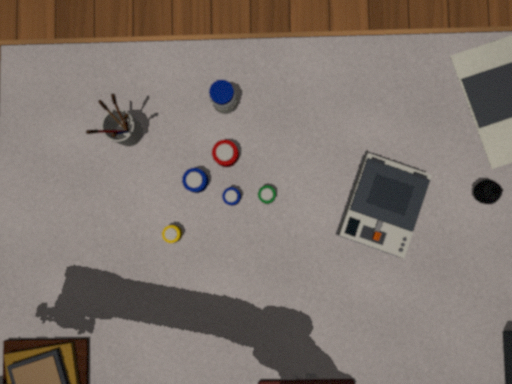

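View pics/a_scene.png

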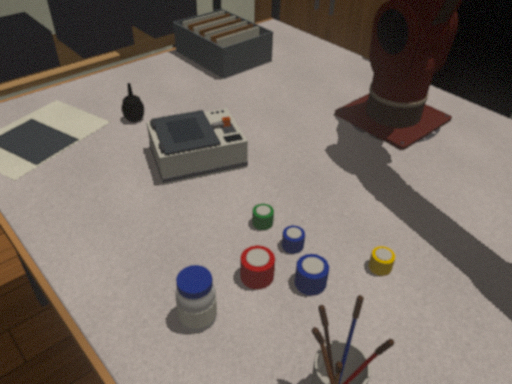

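The top view shows the small blue standard at (232,196), next to a larger blue one at (195,180), red at (225,153), green at (267,194) and yellow at (172,234). The meter's orange latch is at (378,236), with its chamber up and to the right of it.

```bash
cat > h.py <<'E'
import numpy as np, cv2
from cell import manip
def ray(m,u,v):
    d=np.array([(u-m['cx'])/m['fx'],-(v-m['cy'])/m['fy'],-1.0])
    return np.array(m['xyz']),np.array(m['attitude'])@d
def onplane(m,u,v,z):
    o,d=ray(m,u,v);return o+d*(z-o[2])/d[2]
def proj(m,p):
    c=np.array(m['attitude']).T@(np.array(p)-m['xyz']);return m['cx']+m['fx']*c[0]/-c[2],m['cy']-m['fy']*c[1]/-c[2]
def tri(m1,p1,m2,p2):
    o1,d1=ray(m1,*p1);o2,d2=ray(m2,*p2)
    t=np.linalg.lstsq(np.c_[d1,-d2],o2-o1,rcond=None)[0]
    a=o1+t[0]*d1;b=o2+t[1]*d2;return (a+b)/2,np.linalg.norm(a-b)
def blobs(img,lo,hi,amin=15):
    h=cv2.cvtColor(img,cv2.COLOR_RGB2HSV)
    k=cv2.inRange(h,np.array(lo),np.array(hi))
    n,l,s,c=cv2.connectedComponentsWithStats(k)
    return [(s[i].tolist(),c[i].round(2).tolist()) for i in range(1,n) if s[i][4]>=amin]
E
python3 - <<'E'
from h import *
for n in ['top','scene']:
    im=cv2.imread(f'pics/a_{n}.png')[:,:,::-1].copy();m=manip.camera_model(n)
    print(n,'orange',blobs(im,(4,150,120),(16,255,255)))
    print('blue',blobs(im,(105,120,60),(130,255,255)))
    print('white',[b for b in blobs(im,(0,0,175),(179,60,255)) if b[0][4]<600])
im=cv2.imread('pics/a_top.png')
cv2.imwrite('pics/b.png',cv2.resize(im[140:265,330:440],None,fx=5,fy=4.8,interpolation=cv2.INTER_CUBIC))
im=cv2.imread('pics/a_scene.png')
cv2.imwrite('pics/c.png',cv2.resize(im[95:190,135:265],None,fx=6,fy=6,interpolation=cv2.INTER_CUBIC))
E
```

```text
top orange [([333, 12, 7, 19, 46], [336.46, 23.0]), ([292, 16, 3, 13, 21], [292.71, 22.48]), ([361, 19, 4, 8, 17], [362.65, 22.47]), ([374, 232, 7, 9, 43], [376.91, 235.63])]
blue [([210, 80, 24, 24, 444], [221.27, 91.74]), ([183, 168, 24, 24, 208], [195.59, 179.99]), ([223, 187, 18, 18, 102], [232.3, 195.86])]
white []
scene orange [([5, 228, 7, 8, 16], [8.12, 231.5]), ([0, 235, 11, 16, 113], [3.65, 242.59]), ([0, 250, 16, 12, 98], [6.67, 254.61]), ([0, 264, 17, 9, 36], [7.72, 267.58])]
blue [([284, 228, 20, 15, 86], [293.33, 237.03]), ([297, 255, 31, 25, 252], [312.24, 269.38]), ([177, 266, 35, 29, 774], [193.87, 279.95])]
white [([87, 256, 9, 6, 23], [92.22, 258.39]), ([90, 264, 9, 9, 29], [93.79, 267.28]), ([85, 275, 5, 7, 18], [87.06, 277.89]), ([380, 284, 7, 7, 17], [383.53, 286.59]), ([379, 294, 5, 7, 17], [381.24, 297.41]), ([64, 296, 5, 8, 16], [66.31, 299.19]), ([242, 301, 10, 4, 20], [247.05, 302.55]), ([373, 318, 7, 8, 25], [375.48, 322.0]), ([368, 336, 7, 4, 15], [371.47, 337.4])]
```

View pics/b.png

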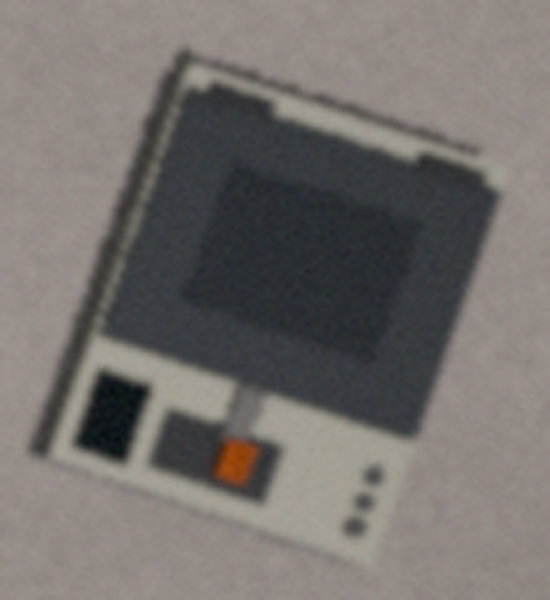

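View pics/c.png

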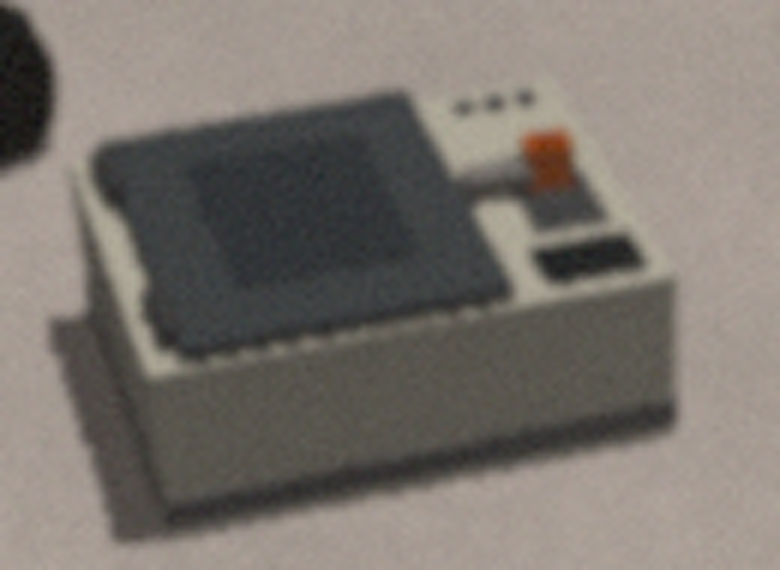

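The crop shows the latch at (376.9,235.6), with the empty slot to its left and the cover's corners sharp. Now I'll compute the poses.

Run:
```python
from h import *
t=manip.camera_model('top');s=manip.camera_model('scene')
C=[onplane(t,330+(u+.5)/5-.5,140+(v+.5)/4.8-.5,.083) for u,v in [(103,332),(415,437),(498,195),(185,95)]]
print(np.round(C,4))
print([np.linalg.norm(C[i]-C[i-1]).round(4) for i in range(4)])
ex=(C[2]+C[3]-C[0]-C[1])[:2];print('yaw x',np.degrees(np.arctan2(ex[1],ex[0])))
ey=(C[0]+C[3]-C[1]-C[2])[:2];print('yaw y-90',np.degrees(np.arctan2(ey[1],ey[0]))-90)
L=onplane(t,376.9,235.6,.095);print('latch',L)
for n in['top','scene']:
  im=cv2.imread(f'pics/a_{n}.png')[:,:,::-1].copy()
  print(blobs(im,(3,130,80),(20,255,255),10)[-6:])
# blue: white disc centre top=ellipse centre
print('blue top', onplane(t,232.3,195.86,.036), onplane(t,232.3,195.86,.028))
m=blobs
im=cv2.imread('pics/a_scene.png')
cv2.imwrite('pics/d.png',cv2.resize(im[190:300,240:400],None,fx=5,fy=5,interpolation=cv2.INTER_CUBIC))
im=cv2.imread('pics/a_top.png')
cv2.imwrite('pics/e.png',cv2.resize(im[140:260,150:290],None,fx=5,fy=5,interpolation=cv2.INTER_CUBIC))
```

```text
[[ 0.5158 -0.1081  0.083 ]
 [ 0.4638 -0.2464  0.083 ]
 [ 0.5767 -0.2885  0.083 ]
 [ 0.6273 -0.1489  0.083 ]]
[np.float64(0.1187), np.float64(0.1478), np.float64(0.1205), np.float64(0.1484)]
yaw x -20.27580066563255
yaw y-90 -20.28567534435757
latch [ 0.45471849 -0.16362806  0.095     ]
[([0, 0, 512, 45, 18807], [239.47, 18.2]), ([373, 232, 9, 9, 59], [376.64, 235.83]), ([4, 343, 73, 41, 738], [43.35, 358.92])]
[([362, 96, 6, 6, 13], [363.69, 98.62]), ([355, 99, 6, 5, 11], [357.91, 101.27]), ([388, 106, 62, 40, 719], [419.17, 126.33]), ([223, 117, 7, 9, 53], [226.32, 121.13]), ([0, 214, 114, 170, 2384], [39.1, 288.03]), ([247, 278, 7, 6, 11], [250.18, 280.09])]
blue top [0.55313184 0.16253501 0.036     ] [0.55353469 0.16322862 0.028     ]
```

View pics/d.png

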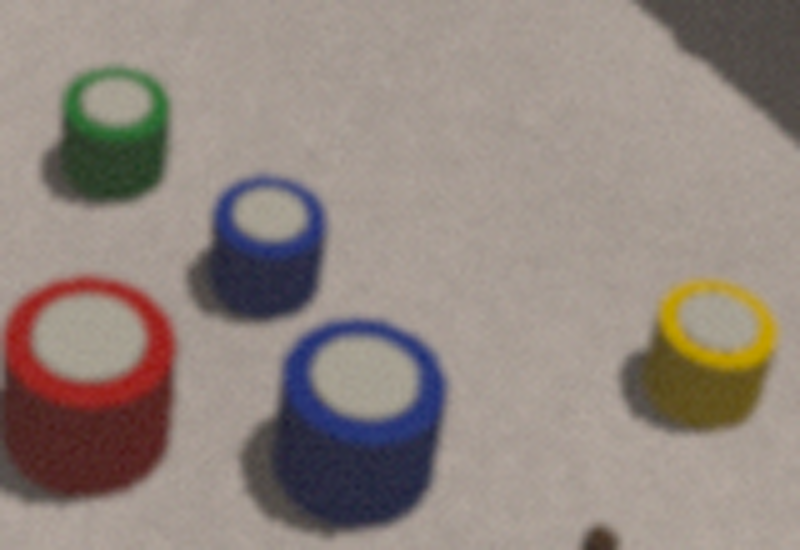

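View pics/e.png

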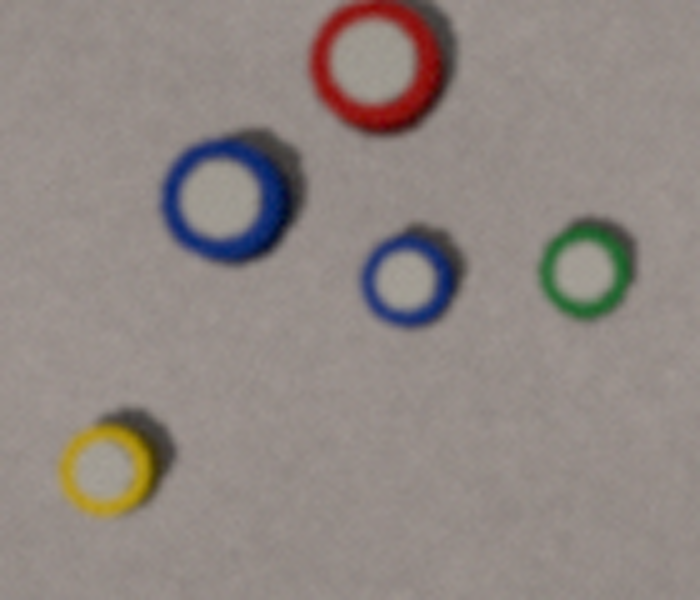

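The poses agree:
- **Latch:** about (0.455,-0.164), with the cover-corner estimate giving (0.456,-0.165). Meter x yaw is -20.3°.
- **Small blue standard:** white disc at about (231.2,196) in the top view, which puts it at (0.553,0.164).

The jaw axis is already within 3° of the meter's y axis. I'll shut the gripper and head over.

```bash
python3 -m jog '[[-0.02,0.03,0,0.048],[-0.045,0.065,0,0.048],[-0.072,0.1,0,0.048],[-0.1,0.137,0,0.048],[-0.128,0.175,0,0.048],[-0.157,0.213,0,0.048],[-0.185,0.25,0,0.048],[-0.214,0.29,0,0.048]]' 0 30
cat >> h.py <<'E'
def totool(p):
    s=manip.read_state();R=np.array(s['tool_rot']);return (R.T@(np.array(p)-s['tool_pos'])).round(4)
def yaw():
    R=np.array(manip.read_state()['tool_rot']);return np.degrees(np.arctan2(R[1,0],R[0,0]))
EX=np.array([.938,-.3466,0]);EY=np.array([.3466,.938,0])
E
python3 -c "
from h import *
L=np.array([.4555,-.1645,0])
print(yaw(),totool([.5,.1,.2]),totool(L-.05*EY-.003*EX+[0,0,.16]))"
```

```text
clock: 0.95
tool_pos: [0.4085, 0.3261, 0.2309]
tool_rot: [[0.347, 0.938, -0.001], [0.938, -0.347, -0.001], [-0.001, -0.0, -1.0]]
contact_force: [0.8, 1.2, -0.4]
width: -0.0003
69.7061968188545 [-0.1803  0.1643  0.031 ] [-0.4938  0.2113  0.0714]
```

```bash
python3 -m jog '[[-0.03,0.03,0,0],[-0.065,0.06,0,0],[-0.1,0.09,0,0],[-0.14,0.12,0,0],[-0.18,0.15,0,0],[-0.22,0.175,0,0],[-0.265,0.195,0,0],[-0.31,0.205,0,0]]'
python3 -c "
from h import *
L=np.array([.4555,-.1645,0])
print(yaw(),totool(L-.05*EY-.003*EX+[0,0,.16]))"
```

```text
clock: 1.75
tool_pos: [0.4935, -0.0381, 0.2311]
tool_rot: [[0.348, 0.938, -0.0], [0.938, -0.348, -0.001], [-0.001, 0.0, -1.0]]
contact_force: [1.1, 0.1, 0.4]
width: 0.0
69.66270646483233 [-0.1816  0.0054  0.0714]
```

```bash
python3 -m jog '[[-0.03,0.001,0,0],[-0.06,0.002,0,0],[-0.09,0.003,0.01,0],[-0.12,0.004,0.025,0],[-0.15,0.005,0.04,0],[-0.172,0.005,0.055,0],[-0.172,0.005,0.071,0],[-0.172,0.005,0.071,0]]'
python3 - <<'E'
from h import *
m=manip.camera_model('wrist');im=manip.snapshot('wrist')
cv2.imwrite('pics/f.png',cv2.resize(im[:,:,::-1],(800,600)))
for b in blobs(im,(3,130,80),(20,255,255),40): print(b, onplane(m,*b[1],.095))
L=np.array([.4555,-.1645,.095]);print(proj(m,L),totool(L))
E
```

```text
clock: 2.55
tool_pos: [0.4368, -0.2014, 0.1587]
tool_rot: [[0.349, 0.937, -0.003], [0.937, -0.349, -0.001], [-0.002, -0.003, -1.0]]
contact_force: [-0.1, -0.1, -0.2]
width: -0.0002
([302, 190, 19, 30, 492], [311.39, 204.45]) [ 0.44954735 -0.16217435  0.095     ]
(np.float64(310.82627972949), np.float64(212.3121363295533)) [0.0406 0.0041 0.0647]
```

View pics/f.png

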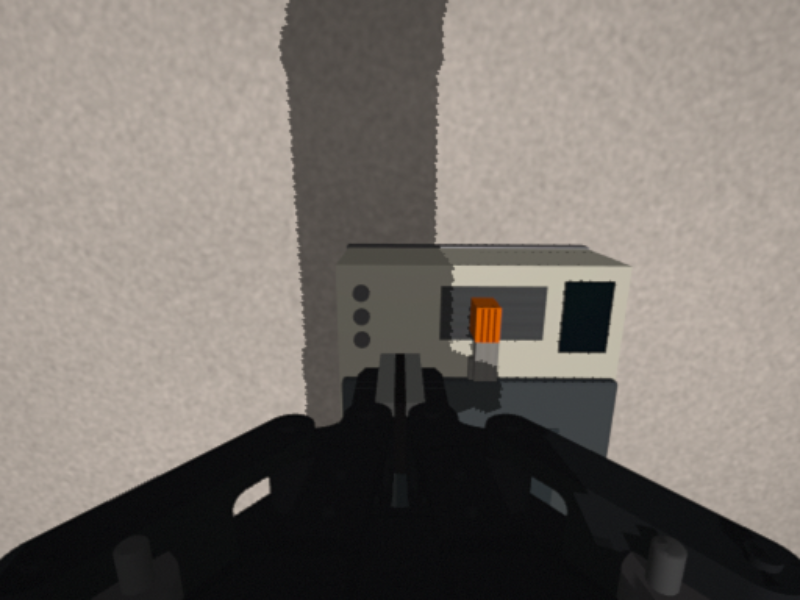

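The wrist view shows the latch's top at about (488,324) of 800×600, within 1 mm of the estimate in y and 3 mm in x. The finger tips are about 15 mm wide over both and sit to the latch's right-hand (-y) side. I'll lower beside it.

```bash
python3 -m jog '[[0.005,-0.001,0.015,0],[0.01,-0.001,0.03,0],[0.01,-0.001,0.045,0],[0.01,-0.001,0.058,0],[0.01,-0.001,0.067,0],[0.01,-0.001,0.073,0],[0.01,-0.001,0.074,0],[0.01,-0.001,0.074,0]]'
python3 - <<'E'
from h import *
m=manip.camera_model('wrist');im=manip.snapshot('wrist')
cv2.imwrite('pics/g.png',cv2.resize(im[:,:,::-1],(800,600)))
for b in blobs(im,(3,130,80),(20,255,255),40): print(b, onplane(m,*b[1],.095))
print(totool([.4540,-.164,.095]))
E
```

```text
clock: 3.4
tool_pos: [0.4402, -0.1916, 0.086]
tool_rot: [[0.348, 0.937, -0.002], [0.937, -0.348, -0.001], [-0.002, -0.001, -1.0]]
contact_force: [-0.3, -0.2, 0.7]
width: 0.0002
([301, 224, 31, 45, 979], [315.05, 243.98]) [ 0.44646141 -0.16267455  0.095     ]
[ 0.0306  0.0032 -0.0088]
```

View pics/g.png

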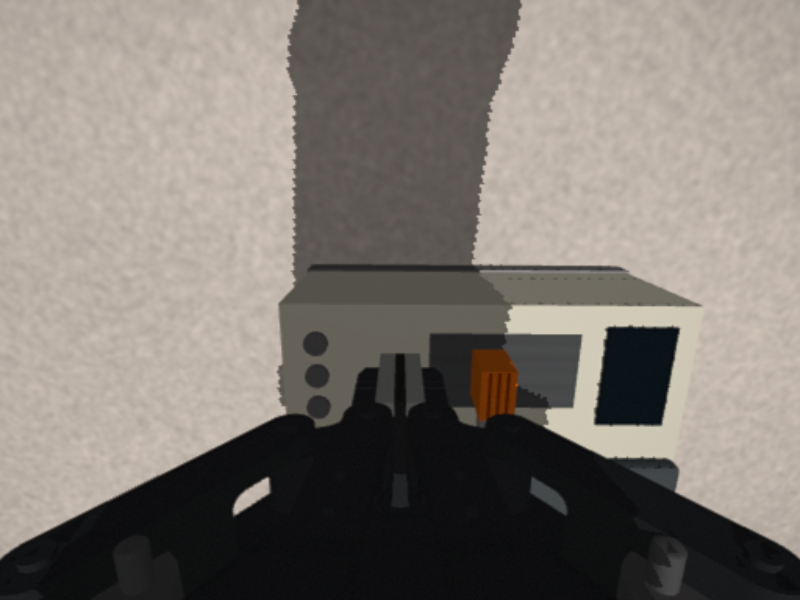

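The tips are level with the latch and beside it, with the gap clear. I'll push along tool +x.

```bash
python3 -m jog '[[0.006,0,0,0],[0.012,0,0,0],[0.016,0,0,0],[0.019,0,0,0],[0.022,0,0,0],[0.025,0,0,0],[0.028,0,0,0],[0.029,0,0,0]]'
python3 - <<'E'
from h import *
im=manip.snapshot('top')
cv2.imwrite('pics/i.png',cv2.resize(im[120:270,320:450,::-1],None,fx=4,fy=4))
print(manip.read_state()['contact_force'],totool([.4540,-.164,.095]))
E
```

```text
clock: 4.25
tool_pos: [0.4507, -0.1644, 0.0863]
tool_rot: [[0.348, 0.937, -0.001], [0.937, -0.348, -0.002], [-0.002, -0.0, -1.0]]
contact_force: [0.8, -4.3, 1.9]
width: -0.0001
[ 0.08639549 -3.83739769  1.91726137] [ 0.0015  0.0029 -0.0087]
```

View pics/i.png

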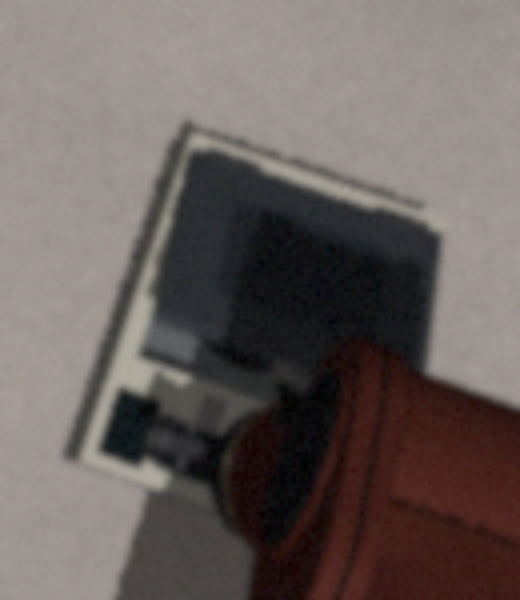

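```bash
python3 -m jog '[[0.001,0,0,0],[0.002,0,0,0],[0.003,0,0,0],[0.003,0,0,0],[0.003,0,0,0],[0.003,0,0,0],[0.003,0,0,0],[0.003,0,0,0]]'
python3 - <<'E'
from h import *
im=manip.snapshot('scene')
cv2.imwrite('pics/j.png',cv2.resize(im[50:200,100:300,::-1],None,fx=4,fy=4))
print(manip.read_state()['contact_force'],totool([.4540,-.164,.095]))
E
```

```text
clock: 5.1
tool_pos: [0.4514, -0.1627, 0.0863]
tool_rot: [[0.349, 0.937, -0.002], [0.937, -0.349, -0.003], [-0.003, -0.0, -1.0]]
contact_force: [-2.2, -6.9, 2.9]
width: -0.0001
[-2.30104613 -7.46428586  2.60637907] [-0.0003  0.0029 -0.0087]
```

View pics/j.png

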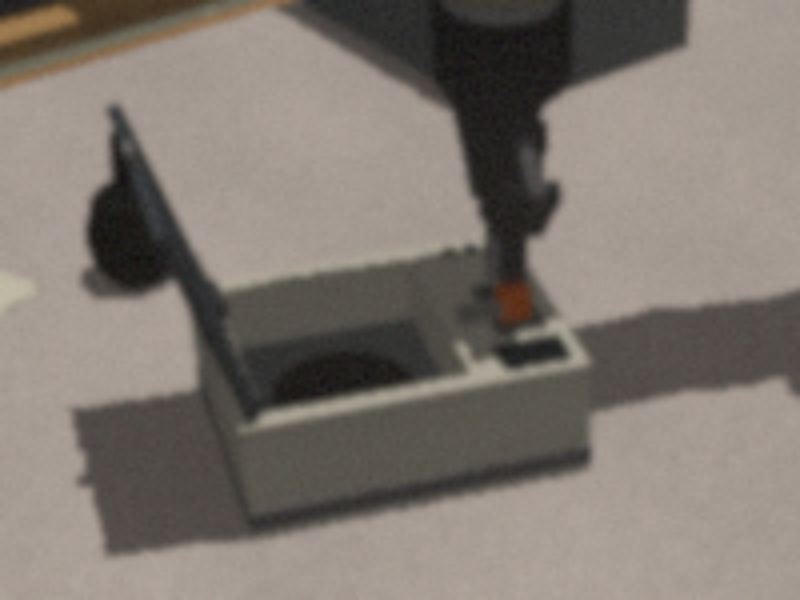

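The cover has sprung fully open: it leans back in the scene view, with the disc visible in the well. I'll back off the latch and rise.

```bash
python3 -m jog '[[-0.008,0,0,0],[-0.016,0,0,0],[-0.022,-0.002,-0.004,0],[-0.022,-0.004,-0.03,0],[-0.022,-0.006,-0.07,0],[-0.022,-0.006,-0.11,0],[-0.022,-0.006,-0.15,0],[-0.022,-0.006,-0.18,0]]'
python3 - <<'E'
from h import *
im=manip.snapshot('wrist');m=manip.camera_model('wrist')
cv2.imwrite('pics/k.png',cv2.resize(im[:,:,::-1],(800,600)))
print(totool([.5535,.1635,.2]),yaw(),manip.read_state()['joint_pos'])
E
```

```text
clock: 5.95
tool_pos: [0.4381, -0.1807, 0.2689]
tool_rot: [[0.349, 0.937, 0.0], [0.937, -0.349, -0.002], [-0.001, 0.001, -1.0]]
contact_force: [-0.4, 0.2, -0.7]
width: -0.0
[ 0.3627 -0.0142  0.0727] 69.56475665504728 [-0.50784035 -0.11558203  0.75570537  1.84223805  0.0812362   1.37882694
  1.4435581 ]
```

View pics/k.png

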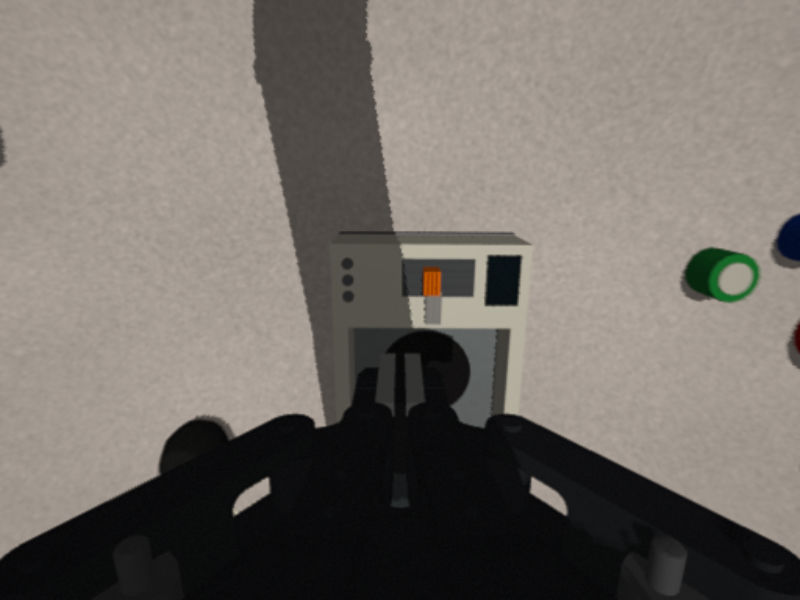

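The wrist view shows the open well with the black disc centred near (427,375), the cover out of the way, and the latch sprung back. Next I'll go to the standard, opening the gripper partly and turning to clear its neighbours.

```bash
python3 -m jog '[[0.03,0,0,-0.1],[0.065,-0.002,0,-0.22],[0.105,-0.004,0,-0.35],[0.15,-0.006,0,-0.48],[0.19,-0.008,0,-0.61],[0.23,-0.01,0,-0.74],[0.27,-0.012,0,-0.87],[0.305,-0.014,0,-1.0]]' 0.78 30
python3 - <<'E'
from h import *
m=manip.camera_model('wrist');im=manip.snapshot('wrist')
cv2.imwrite('pics/l.png',cv2.resize(im[:,:,::-1],(800,600)))
t=manip.camera_model('top');it=manip.snapshot('top')
cv2.imwrite('pics/l2.png',cv2.resize(it[140:275,330:450,::-1],None,fx=4.4,fy=4.4))
print(totool([.5535,.1635,.2]),yaw(),manip.read_state()['joint_pos'])
for b in blobs(im,(105,120,30),(130,255,255),60): print(b, onplane(m,*b[1],.036))
E
```

```text
clock: 6.8
tool_pos: [0.5329, 0.1118, 0.2723]
tool_rot: [[-0.605, 0.796, 0.004], [0.796, 0.605, -0.001], [-0.003, 0.002, -1.0]]
contact_force: [0.2, -1.0, -0.8]
width: 0.0667
[0.0258 0.0457 0.0715] 127.52734309306159 [-0.78173448  0.09407694  0.52603002  1.68657128 -0.04581228  1.37110251
  1.97711723]
([266, 182, 30, 33, 400], [279.25, 195.0]) [0.54681622 0.16316731 0.036     ]
([290, 229, 31, 46, 713], [303.76, 246.55]) [0.5869312  0.24111616 0.036     ]
```

View pics/l.png

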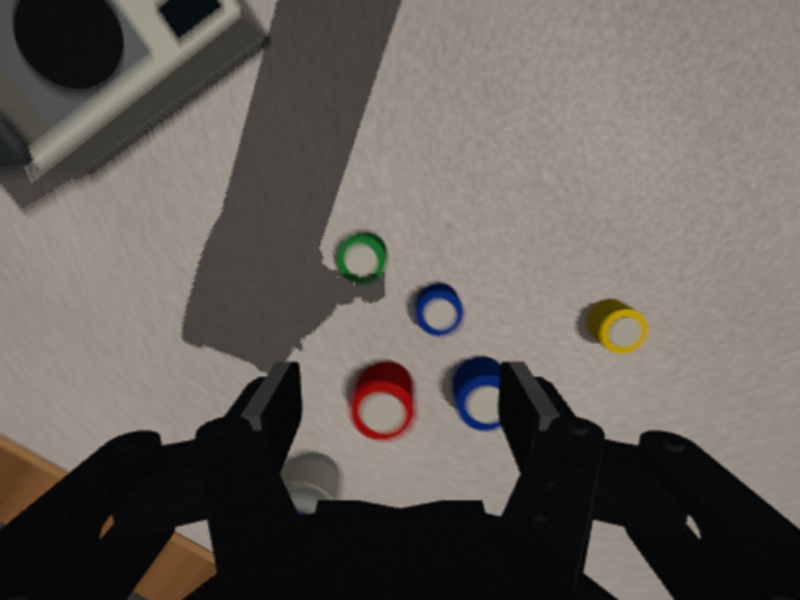

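View pics/l2.png

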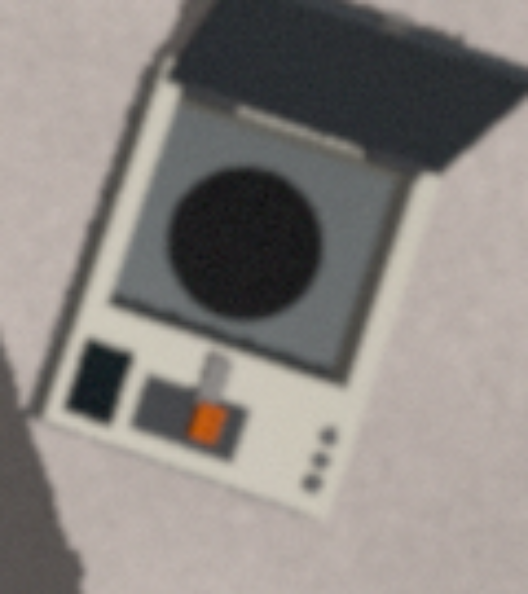

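In the wrist view the blue standard's white disc is at (440,316) of 800×600. In the top view the stage disc's centre is at (245,243) of the crop, which is (385.3,194.8) in the full picture.

```bash
python3 -m jog '[[0.006,0.01,0,-0.04],[0.013,0.023,0,-0.04],[0.02,0.035,0.02,-0.04],[0.025,0.045,0.05,-0.04],[0.026,0.046,0.08,-0.04],[0.026,0.046,0.1,-0.04],[0.026,0.046,0.11,-0.04],[0.026,0.046,0.11,-0.04]]'
python3 - <<'E'
from h import *
t=manip.camera_model('top');print('stage',onplane(t,385.3,194.8,.033))
m=manip.camera_model('wrist');im=manip.snapshot('wrist')
cv2.imwrite('pics/m.png',cv2.resize(im[:,:,::-1],(800,600)))
print(totool([.5535,.1635,.036]),yaw())
print(proj(m,[.5535,.1635,.036]))
for b in blobs(im,(105,120,30),(130,255,255),60): print(b)
E
```

```text
clock: 7.7
tool_pos: [0.5531, 0.1634, 0.1605]
tool_rot: [[-0.639, 0.769, 0.001], [0.769, 0.639, -0.002], [-0.003, -0.001, -1.0]]
contact_force: [0.4, 0.1, 1.1]
width: 0.0668
stage [ 0.54807343 -0.1994188   0.033     ]
[ 0.0005 -0.0004  0.1258] 129.7532460606666
(np.float64(255.30439618995203), np.float64(187.20457405645868))
([238, 162, 44, 47, 936], [259.6, 183.11])
([270, 230, 55, 67, 1870], [293.78, 258.2])
([87, 365, 47, 19, 601], [109.77, 374.39])
```

View pics/m.png

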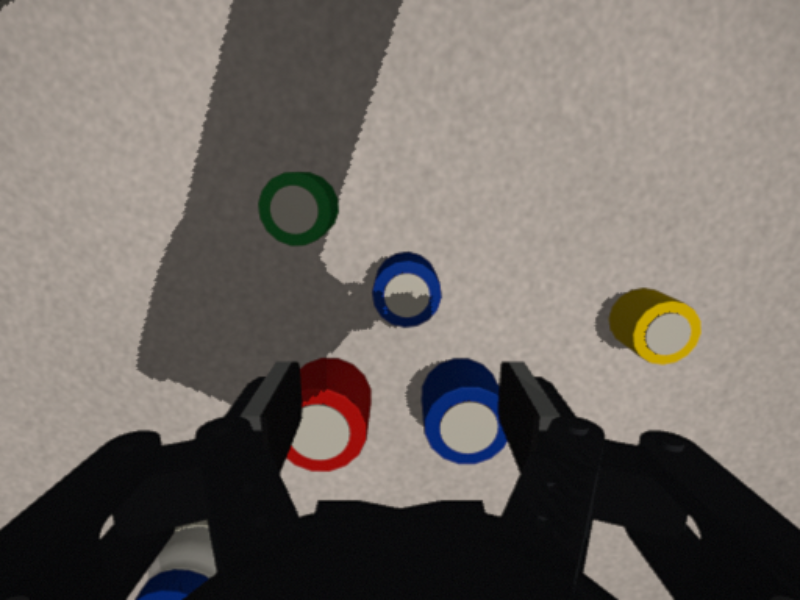

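The standard's white disc is at (407,296), which puts it about 4 mm along tool +x. Both finger paths are clear, so I'll descend.

```bash
python3 -m jog '[[0.002,0,0.02,0],[0.004,0.001,0.045,0],[0.004,0.001,0.07,0],[0.004,0.001,0.093,0],[0.004,0.001,0.113,0],[0.004,0.001,0.13,0],[0.004,0.001,0.142,0],[0.004,0.001,0.147,0]]'
python3 - <<'E'
from h import *
im=manip.snapshot('wrist')
cv2.imwrite('pics/n.png',cv2.resize(im[:,:,::-1],(800,600)))
E
```

```text
clock: 8.55
tool_pos: [0.5527, 0.1672, 0.0147]
tool_rot: [[-0.639, 0.769, 0.003], [0.769, 0.639, -0.002], [-0.003, 0.001, -1.0]]
contact_force: [0.1, 0.1, 0.1]
width: 0.0666
```

View pics/n.png

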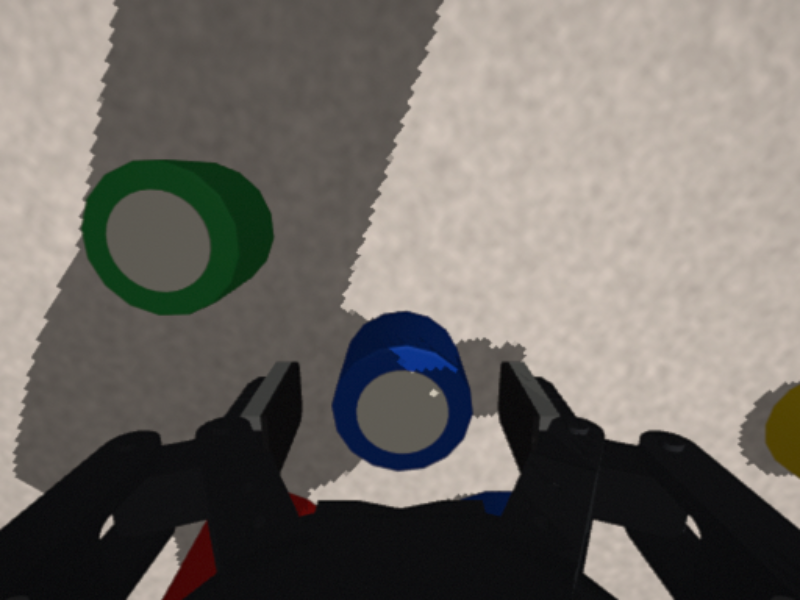

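Run:
```python
from h import *
m=manip.camera_model('wrist');p=onplane(m,402*.64,412*.64,.036)
print(totool(p))
```

```text
[ 0.0012 -0.0007 -0.0216]
```

The standard is centred to about 1 mm. I'll lower a little more and close.

```bash
python3 -m jog '[[0.001,-0.001,0.004,0],[0.001,-0.001,0.007,0],[0.001,-0.001,0.007,0],[0.001,-0.001,0.007,0],[0.001,-0.001,0.007,0],[0.001,-0.001,0.007,0],[0.001,-0.001,0.007,0],[0.001,-0.001,0.007,0]]'
python3 -m jog '[[0,0,0,0],[0,0,0,0],[0,0,0,0],[0,0,0,0],[0,0,0,0],[0,0,0,0],[0,0,0,0],[0,0,0,0]]' 0.35 30
```

```text
clock: 9.4
tool_pos: [0.5511, 0.1672, 0.0074]
tool_rot: [[-0.639, 0.769, 0.003], [0.769, 0.639, -0.002], [-0.003, 0.001, -1.0]]
contact_force: [0.3, 0.3, -1.1]
width: 0.0667
clock: 10.2
tool_pos: [0.5512, 0.1673, 0.0076]
tool_rot: [[-0.639, 0.769, 0.003], [0.769, 0.639, -0.002], [-0.003, 0.001, -1.0]]
contact_force: [-1.1, -0.3, 5.9]
width: 0.0432
```

```bash
python3 -m jog '[[0,0,0,0],[0,0,0,0],[0,0,-0.003,0],[0,0,-0.01,0],[0,0,-0.03,0],[0,0,-0.06,0],[0,0,-0.1,0],[0,0,-0.14,0]]' 0 35
python3 - <<'E'
from h import *
m=manip.camera_model('wrist');im=manip.snapshot('wrist')
cv2.imwrite('pics/o.png',cv2.resize(im[:,:,::-1],(800,600)))
S=np.array([.548,-.1992,.2]);L=np.array([.4545,-.164,0])
print(totool(S),(L+.1*EX),yaw(),manip.read_state()['joint_pos'])
E
```

```text
clock: 11.0
tool_pos: [0.5504, 0.1671, 0.149]
tool_rot: [[-0.639, 0.769, 0.002], [0.769, 0.639, -0.002], [-0.003, 0.0, -1.0]]
contact_force: [0.5, 1.0, -1.6]
width: 0.0431
[-0.2791 -0.2385 -0.0447] [ 0.5483  -0.19866  0.     ] 129.68754338413228 [-0.79737402  0.24765458  0.49675784  1.77003944 -0.12732367  1.14530335
  2.0015719 ]
```

View pics/o.png

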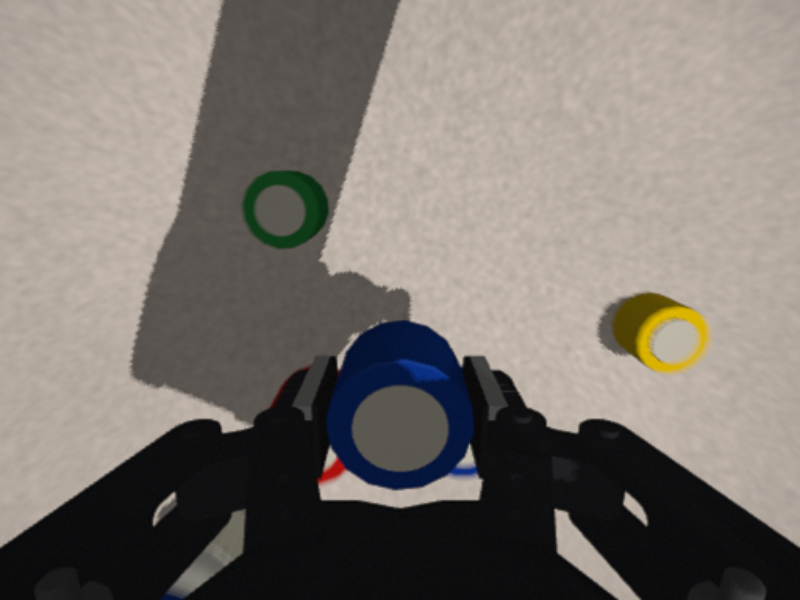

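The standard is held upright and centred between the pads. Stage estimates agree: (0.548,-0.199) from the image and (0.548,-0.199) from the latch geometry. I'll carry it over, turning the jaws back to the meter's y axis.

```bash
python3 -m jog '[[-0.015,-0.013,-0.01,0.08],[-0.04,-0.034,-0.02,0.2],[-0.07,-0.06,-0.025,0.33],[-0.1,-0.085,-0.025,0.46],[-0.13,-0.111,-0.025,0.59],[-0.16,-0.137,-0.025,0.72],[-0.19,-0.162,-0.025,0.85],[-0.215,-0.184,-0.025,0.97]]'
python3 -c "
from h import *
print(totool([.548,-.199,.042]),yaw())"
```

```text
clock: 11.85
tool_pos: [0.5488, -0.1173, 0.1808]
tool_rot: [[0.28, 0.96, 0.011], [0.96, -0.28, 0.002], [0.005, 0.01, -1.0]]
contact_force: [0.3, -0.3, -1.0]
width: 0.043
[-0.0793  0.0207  0.1386] 73.74374452279841
```

```bash
python3 -m jog '[[-0.02,0.005,0,0.07],[-0.04,0.01,0,0.07],[-0.06,0.015,0,0.07],[-0.072,0.018,0.01,0.07],[-0.078,0.02,0.02,0.07],[-0.079,0.021,0.03,0.07],[-0.079,0.021,0.04,0.07],[-0.079,0.021,0.04,0.07]]'
python3 - <<'E'
from h import *
m=manip.camera_model('wrist');im=manip.snapshot('wrist')
cv2.imwrite('pics/p.png',cv2.resize(im[:,:,::-1],(800,600)))
it=manip.snapshot('scene')
cv2.imwrite('pics/p2.png',cv2.resize(it[40:190,100:300,::-1],None,fx=4,fy=4))
print(totool([.548,-.199,.042]),yaw(), totool(onplane(m,256,428*.64,manip.read_state()['tool_pos'][2]+.028)))
E
```

```text
clock: 12.65
tool_pos: [0.5466, -0.1975, 0.1388]
tool_rot: [[0.345, 0.939, 0.008], [0.939, -0.345, 0.003], [0.005, 0.007, -1.0]]
contact_force: [-0.0, 1.1, -0.7]
width: 0.043
[-0.0011  0.0001  0.0984] 69.79297241620482 [-0.001  -0.0003 -0.028 ]
```

View pics/p.png

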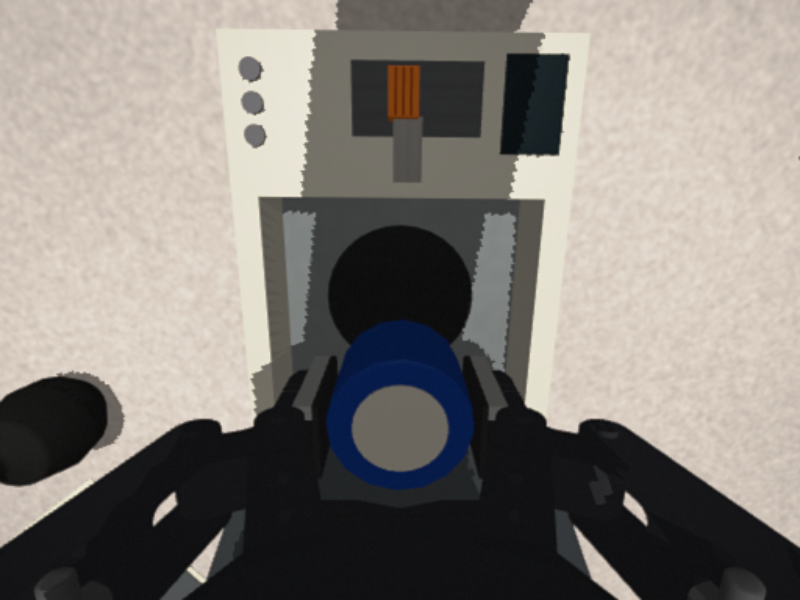

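View pics/p2.png

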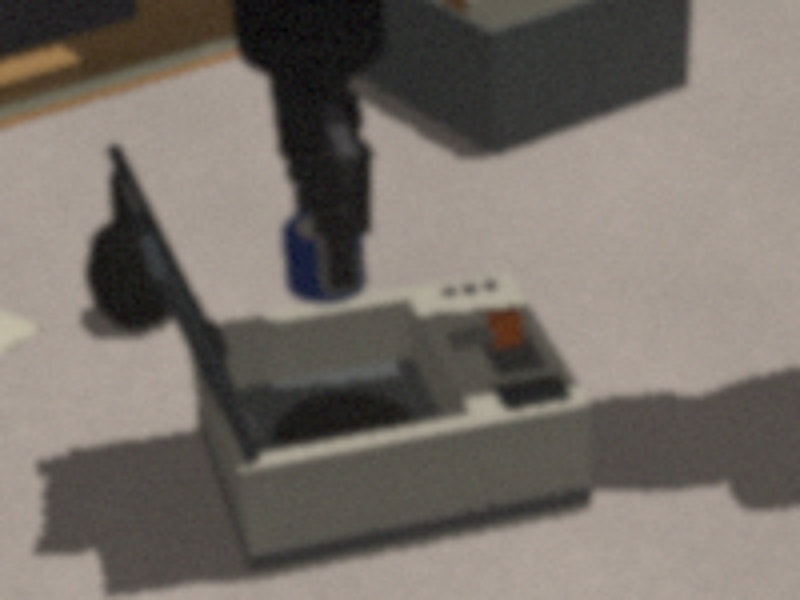

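The wrist view shows the disc's sides at u 329 and 471, so its centre is at 400, in line with the standard. Its front edge is at v≈225, which I'll use to check the x direction.

```bash
python3 - <<'E'
from h import *
m=manip.camera_model('wrist')
p=onplane(m,400*.64,225*.64,.033);print(p,totool(p+.042*EX))
p=onplane(m,403*.64,92*.64,.095);print('latch',p)
E
python3 -m jog '[[0,0,0.012,0],[0,0,0.025,0],[0,0,0.037,0],[0,0,0.048,0],[0,0,0.058,0],[0,0,0.066,0],[0,0,0.074,0],[0,0,0.08,0]]'
```

```text
[ 0.50793732 -0.18412976  0.033     ] [-0.0011 -0.0008  0.1073]
latch [ 0.45313855 -0.16320206  0.095     ]
clock: 13.55
tool_pos: [0.5481, -0.198, 0.0597]
tool_rot: [[0.345, 0.938, 0.01], [0.938, -0.345, 0.002], [0.006, 0.009, -1.0]]
contact_force: [0.6, 0.8, -0.9]
width: 0.043
```

The three estimates agree within about 1 mm. I'll descend slowly until contact, expected about 19 mm lower.

```bash
python3 -m jog '[[0,0,0.004,0],[0,0,0.008,0],[0,0,0.011,0],[0,0,0.013,0],[0,0,0.015,0],[0,0,0.016,0],[0,0,0.017,0],[0,0,0.017,0]]'
python3 -m jog '[[0,0,0.0005,0],[0,0,0.001,0],[0,0,0.0015,0],[0,0,0.002,0],[0,0,0.002,0],[0,0,0.002,0],[0,0,0.002,0],[0,0,0.002,0]]'
```

```text
clock: 14.35
tool_pos: [0.5483, -0.198, 0.0426]
tool_rot: [[0.346, 0.938, 0.01], [0.938, -0.346, 0.002], [0.006, 0.009, -1.0]]
contact_force: [-0.5, -0.2, -0.8]
width: 0.043
clock: 15.15
tool_pos: [0.5484, -0.198, 0.0408]
tool_rot: [[0.345, 0.938, 0.01], [0.938, -0.345, 0.002], [0.006, 0.009, -1.0]]
contact_force: [-0.8, 0.2, 2.1]
width: 0.0427
```

```bash
python3 -m jog '[[0,0,0.0004,0],[0,0,0.0008,0],[0,0,0.0008,0],[0,0,0.0008,0],[0,0,0.0008,0],[0,0,0.0008,0],[0,0,0.0008,0],[0,0,0.0008,0]]'
```

```text
clock: 15.95
tool_pos: [0.5485, -0.198, 0.0407]
tool_rot: [[0.346, 0.938, 0.011], [0.938, -0.346, 0.003], [0.006, 0.009, -1.0]]
contact_force: [-2.9, 2.3, 9.5]
width: 0.043
```

Firm contact: 9.5 N upward, and the tool has stopped. I'll release it.

```bash
python3 -m jog '[[0,0,0,0],[0,0,0,0],[0,0,0,0],[0,0,0,0],[0,0,0,0],[0,0,0,0],[0,0,0,0],[0,0,0,0]]' 0.72
python3 - <<'E'
from h import *
im=manip.snapshot('wrist')
cv2.imwrite('pics/q.png',cv2.resize(im[:,:,::-1],(800,600)))
E
```

```text
clock: 16.75
tool_pos: [0.5485, -0.198, 0.0406]
tool_rot: [[0.346, 0.938, 0.011], [0.938, -0.346, 0.003], [0.006, 0.009, -1.0]]
contact_force: [1.2, -0.3, -0.1]
width: 0.0614
```

View pics/q.png

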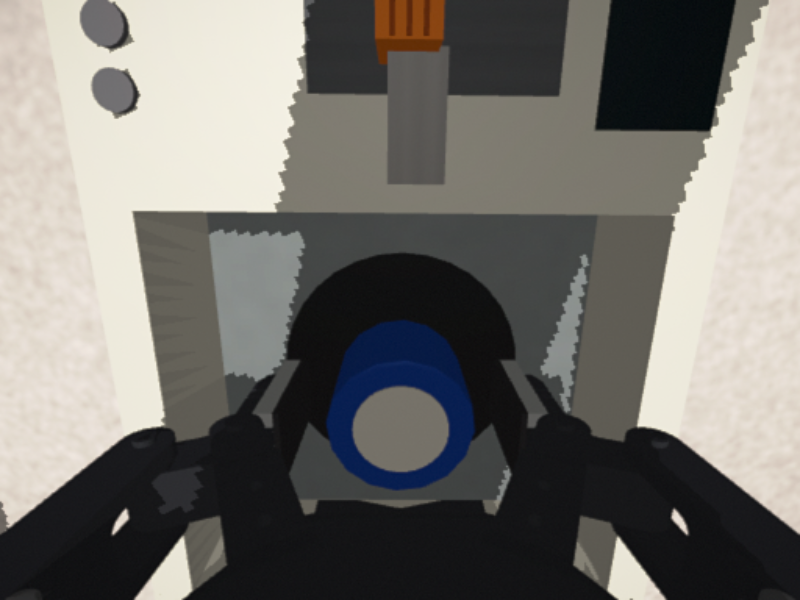

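The standard stands free between the open jaws, centred on the disc. I'll rise straight up, then move away from the meter.

```bash
python3 -m jog '[[0,0,-0.01,0],[0,0,-0.025,0],[0,0,-0.045,0],[0,0,-0.07,0],[0,0,-0.1,0],[0,0,-0.135,0],[0,0,-0.17,0],[0,0,-0.2,0]]'
python3 -m jog '[[0.02,0,0,0],[0.05,0,0,0],[0.09,0,0,0],[0.13,0,0,0],[0.17,0,0,0],[0.2,0,0,0],[0.22,0,0,0],[0.22,0,0,0]]'
python3 - <<'E'
from h import *
t=manip.camera_model('top');im=manip.snapshot('top')
cv2.imwrite('pics/r.png',cv2.resize(im[140:275,330:450,::-1],None,fx=4.4,fy=4.4))
it=manip.snapshot('scene')
cv2.imwrite('pics/r2.png',cv2.resize(it[50:200,100:300,::-1],None,fx=4,fy=4))
for b in blobs(im,(105,100,40),(130,255,255),30): print(b,onplane(t,*b[1],.066))
E
```

```text
clock: 17.6
tool_pos: [0.5463, -0.1992, 0.2441]
tool_rot: [[0.346, 0.938, 0.013], [0.938, -0.346, 0.003], [0.007, 0.011, -1.0]]
contact_force: [0.7, -0.5, -0.4]
width: 0.0614
clock: 18.4
tool_pos: [0.6232, 0.0104, 0.2461]
tool_rot: [[0.342, 0.939, 0.013], [0.94, -0.343, 0.003], [0.007, 0.012, -1.0]]
contact_force: [0.3, 0.0, -0.5]
width: 0.0616
([210, 80, 24, 24, 455], [221.32, 91.6]) [0.79706086 0.1819234  0.066     ]
([183, 168, 25, 24, 251], [195.98, 179.92]) [0.59042324 0.24371233 0.066     ]
([377, 183, 24, 21, 249], [387.72, 193.21]) [ 0.5500957  -0.19775361  0.066     ]
```

View pics/r.png

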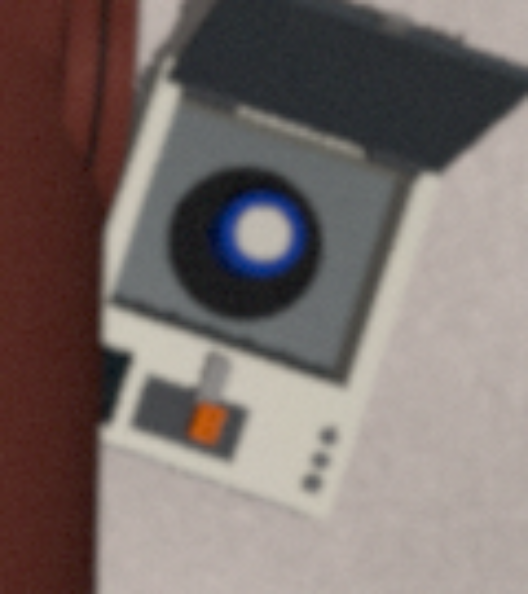

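View pics/r2.png

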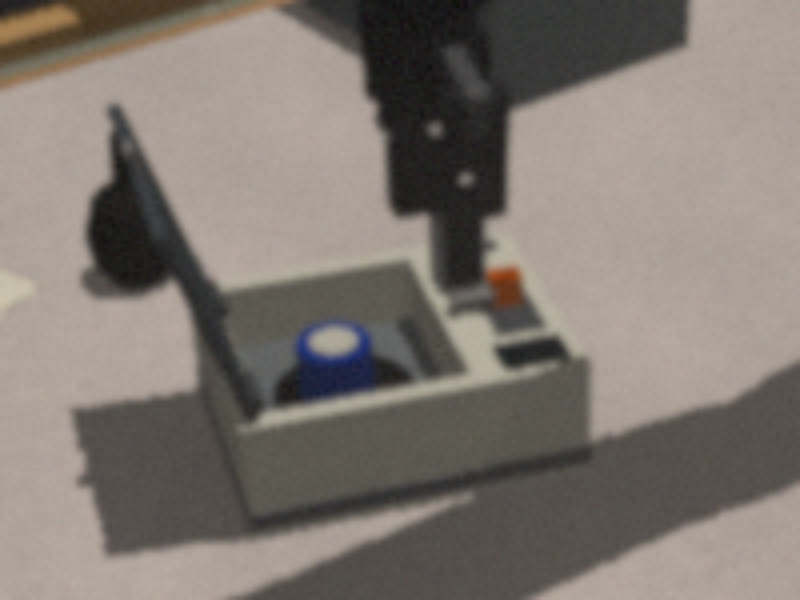

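The standard is upright on the disc, with its top at about (264,235) of the crop. The offset from the disc's centre there is parallax from its height, and its position comes out at (0.550,-0.198). The cover is open and the arm is clear, so I'll hand in.

Run:
```python
from h import *
print(onplane(manip.camera_model('top'),389.6,193.0,.069)); print(manip.close_job())
```

```text
[ 0.55033845 -0.2013777   0.069     ]
the job is handed in; nothing more can be done
None
```

I slid the latch to the left with the shut fingers, pushing with about 4–8 N, and the cover sprung fully open. I then picked the smaller blue standard from among its look-alikes, lowered it onto the black disc until I felt contact (9.5 N), released it and moved the arm clear. I handed the job in at about 18.5 s of the 58 s allowed.

The last pictures show the cover leaning back open and the standard upright on the disc, with the arm clear of the meter. I measured the standard at (0.550, -0.198) from its blue outline and (0.550, -0.201) from its white top. The stage is at (0.548, -0.199), so it is about 3 mm off centre at most.

No check failed. The largest disagreement was 3–5 mm between the top and wrist cameras' first estimates of the latch and the standard; close-up views settled it before I pushed or gripped. I judged the cover angle by eye only, as I had no numerical reading of it.

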